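Close the mug lid and the bin flap against ironing lint

ROBOT

A 7-joint arm with a two-finger parallel gripper is mounted at the origin on the work surface. World frame = base frame: x ahead of the robot, y to its left, z up, the work surface at z = 0. Lengths are in m, angles in rad, forces in N, time in s.
With the tool pointing down it reaches from about 0.4 to 0.9 m from the base axis. Payload 5.5 kg.
Tool frame: the origin (TCP) lies on the mounting face of the last link; the fingertips stand 178 mm ahead of it and the grasp point (between the pads) lies 159 mm ahead of it; z points along the fingers, y is the line along which they close (so a half turn about z gives the same grasp; the last joint's range is limited). The gripper opens to 92 mm and grips with 3 to 60 N. Pads are 19 mm wide; open, the fingers measure 130 mm over their backs; the gripper's body (75 mm by 190 mm) begins 47 mm behind the grasp point.
Start: joints at [1.454, 0.501, -0.427, 1.55, 0.221, 1.138, -0.21], TCP at [0.241, -0.604, 0.405] pointing down, gripper open.
Joint ranges: [-2.88, 2.88], [-0.31, 2.03], [-1.54, 1.56], [0.2, 2.42], [-1.41, 4.55], [0.19, 2.02], [-2.57, 2.57]. Speed limits (rad/s): [2.57, 2.57, 3.14, 3.14, 3.14, 3.14, 3.14].

INTERFACE

Orientations are given as [roll, pitch, yaw] about the fixed x, y, z axes, in that order (R = Rz(yaw) Ry(pitch) Rx(roll)).
In Python, from cell import status, eyes, job gives the robot as it stands.
- The arm moves only by the tool play_rows, never from a script. Its argument "motion" is a list of rows, each a list of 7 numbers: the shift along the tool's x, y, z in mm, then the turn, a rotation vector about the tool's x, y, z in degrees, then the closure, from -1 (fully open) to 1 (shut). A call has 1 to 12 rows; each row shifts and turns the commanded pose from where the row before left it, along the tool's axes as they then stand; what a row does not reach is not made up. A row lasts 1/12 s, in which the tool goes at most 41.7 mm and 7.16 degrees, less where a joint would pass 70% of its speed; a pose out of reach is approached as far as the arm can. A call with a gripper value outside its range is refused whole. The fingers move at their own pace and stop on an object; "newtons" is the grip in N (left out, the last holds). Time passes only in rows, so rows that do not move let the fingers close. It gives the time, the measured TCP pose, the force, the opening and the grip force at its end, in the units of the state.
- status.get_state(): the state, without advancing time (a new reading comes with each control period).
- eyes.snapshot(name): name is "side" or "top"; returns a dict with "image" (384x512x3 uint8, red, green, blue), "fovy" (degrees; the focal length in pixels is half the picture's height over the tangent of half this angle, whatever the lens; pixels are square), "cx", "cy" (the principal point, pixels), "world_to_cam" (4x4, takes a point from world to camera coordinates). Camera axes: x right, y down, z forward; pixel columns grow to the right and rows downward; lengths in m; the calibration is good to about 2 mm. A picture is of the moment at which its call begins. There is no depth.
- job.sign_off(): hands the job in; it is judged then, once.
The state is a dict: "time_s": time; "joint_positions": joint angles; "qd": joint speeds; "joint_efforts": joint torques, N m; "ee_pos": TCP position; "eef_rot": TCP orientation; "ft_force": force on the tool from outside, world axes, zero at the start; "torque": the same for the moment, N m; "grip_width": finger opening in m; "finger_force": force on a finger pad.
Only numpy, scipy, OpenCV 4.12 (cv2) and the standard library are available. Lean on these libraries where they do the work, as an engineer would, in place of code of your own. Each camera call takes 0.05 s, during which the arm holds its last target. There are 200 camera calls.

TASK

Before the ironing starts, keep the lint out: with the fingertips, flip the steel mug's open lid over and press it fully shut, and push the grey bin's tilted-out yellow flap back in until it is fully closed. Only touch and push: lift, tip or carry nothing, leave the mug standing on its coaster and the mug, coaster and bin where they are, and do not disturb the stapler, the clear stand or the thread spool.

Things in the scene. Friction and masses are not known exactly. Their poses are not given: they have to be found in the camera images.
- mug: round steel mug, 84 mm across, 100 mm high, loose (about 0.45 kg), standing on the wooden coaster. Origin: centre of its underside; z up. The lid's hinge is on its -x side of the rim, its black handle sticks out to 75 mm on the +y side (26 to 80 mm high).
- mug_hinge (a point): middle of the lid's hinge line, which runs along the mug's y axis; it lies at (-46, 0, 103) mm in the mug's frame. Its axes are the mug's.
- mug_lid (a joint): angle of the mug's lid (rad): 0 = shut on the rim, pointing along the mug's +x from the hinge; 1.57 = upright; more = leaning back over the hinge, at most 2.2. Stiff: it stays where left; about 1 N at its edge moves it. Steel disc 86 mm across, 6 mm thick, centre 46 mm from the hinge line; shut, its top is 106 mm above the mug's underside.
- lid_tab (a point): the tip region of the black tab (18 mm wide, 5 mm thick) on the lid's free edge, 95 mm from the hinge line; the tab ends 99 mm from it.
- coaster: round wooden coaster, 110 mm across, 10 mm thick, loose on the desk, under the mug. Origin: centre of its underside.
- bin: round grey plastic desk bin, 150 mm across, 182 mm high with a closed flat top (138 mm across, so the closed flap's upper edge shows from above), loose (about 0.8 kg). Origin: centre of its underside; z up. The yellow flap is on its -x side (front).
- bin_flap (a joint): angle of the bin's tilt-out flap (rad): 0 = closed, upright, flush with the round wall; positive = its top leans out to the bin's -x; at most 0.85. It stays where left; about 1 N at its upper edge moves it. Curved yellow panel 4 mm thick, 105 mm wide, 73 mm high, hinged along its lower edge, a line along the bin's y at x = -73 mm, 100 mm above the bin's underside.
- flap_edge (a point): middle of the flap's upper edge, 73 mm from its hinge line; it lies at x = -73 mm, 173 mm high in the bin's frame when closed.
- stapler: bystander: blue plastic stapler, 140 x 36 x 58 mm high, long axis along its x; origin under its centre. Loose.
- stand: bystander: transparent acrylic phone stand, 90 x 80 mm foot, 105 mm high with a leaning back plate; origin under its centre. Loose.
- spool: bystander: red thread spool standing upright, 32 mm across, 42 mm high; origin under its centre. Loose.
Mind the look-alikes: they are no part of the job. Of the things like the bin, leave any that is green or purple; of the rest the larger one is meant.

How it is judged:
At the end, for the whole second after the job is handed in: Lid within 0.07 rad of shut and flap within 0.08 rad of closed; mug upright on its coaster (centres within 20 mm), mug, coaster and bin upright, at rest, each within 30 mm of where it began; stapler, stand and spool within 20 mm of where they began (value of joint mug_lid below 0.07 rad and value of joint bin_flap below 0.08 rad and horizontal distance between mug and coaster below 0.02 m and distance of each of mug, coaster, bin from where it was at the start of the episode below 0.03 m and angle between each of mug, bin's own z axis and vertical below 0.05 rad and height (world z) of mug between 0.006 and 0.014 m and height (world z) of each of bin, coaster below 0.004 m and linear speed of each of mug, bin below 0.01 m/s and distance of each of stapler, stand, spool from where it was at the start of the episode below 0.02 m); the robot touches nothing.
It fails at once if the mug, coaster or bin is lifted (height (world z) of mug above 0.022 m or height (world z) of any of bin, coaster above 0.012 m).
It fails at once if the mug or the bin is tipped (over 0.25 rad) (angle between any of mug, bin's own z axis and vertical above 0.25 rad).
It fails at once if the stapler, stand or spool is disturbed (moved over 20 mm) (distance of any of stapler, stand, spool from where it was at the start of the episode above 0.02 m).
It also fails if it takes over 48 s, if anything falls off the work surface, if the arm or the gripper's body presses on something with over 40 N, if the wrist force passes 120 N, or if a joint passes its speed limit or range.

## Working session

There is one attempt and no reset: what is moved stays moved. The work goes in short steps, Python scripts to look and compute and a tool call to move; the robot and the scene stay as the last step left them, time stands still between calls to the robot, and variables do not carry over. Pictures are saved under pics/ and viewed, at most 10 in all, crops included, and the job is handed in when it is done.

Besides the shell and the picture viewer there is one more tool, called after "Emit:" as name(argument=value, ...) on one line, values as JSON. play_rows: Moves the arm, as the interface text tells. Its arguments: {"type":"object","properties":{"motion":{"type":"array"},"newtons":{"type":"number"}},"required":["motion"]}

```bash
mkdir -p pics; ls; python3 - <<'E'
from cell import status, eyes
import cv2,numpy as np
for n in("top","side"):
    s=eyes.snapshot(n); np.savez(f"{n}0.npz",**s); cv2.imwrite(f"pics/{n}0.png",s["image"][:,:,::-1])
    print(n,s["fovy"],s["cx"],s["cy"],np.round(s["world_to_cam"],3).tolist())
print(status.get_state())
E
```

```text
pics
top 51.20343581689022 255.7567941994959 195.14418486806107 [[-0.024, -1.0, 0.006, 0.055], [-0.984, 0.023, -0.175, 0.591], [0.175, -0.01, -0.985, 1.084], [0.0, 0.0, 0.0, 1.0]]
side 48.078862164400896 259.3232851478239 184.8921727780473 [[0.821, 0.572, -0.005, -0.519], [0.439, -0.635, -0.636, -0.191], [-0.367, 0.52, -0.772, 1.187], [0.0, 0.0, 0.0, 1.0]]
{'time_s': 0.1, 'joint_positions': array([ 1.45420856,  0.50174009, -0.42677479,  1.55132012,  0.22083298,
        1.13829509, -0.21029526]), 'qd': array([-0.00030263,  0.00116248, -0.00070334, -0.00365083, -0.00055656,
       -0.00016986, -0.00118819]), 'joint_efforts': array([-1.10887550e-02, -5.67872787e+01, -5.83839297e+00, -2.79915762e+01,
       -6.88974909e-02,  2.41525937e-02,  1.63240276e-05]), 'ee_pos': array([ 0.24078732, -0.60342329,  0.40379824]), 'eef_rot': array([-3.13988497e+00, -1.69757572e-05,  3.79820931e-01]), 'ft_force': array([ 0.22622536,  0.03659335, -0.30688157]), 'torque': array([-0.02054729, -0.05596895, -0.02336064]), 'finger_force': 0.0, 'grip_width': 0.09172889508066834}
```

View pics/top0.png

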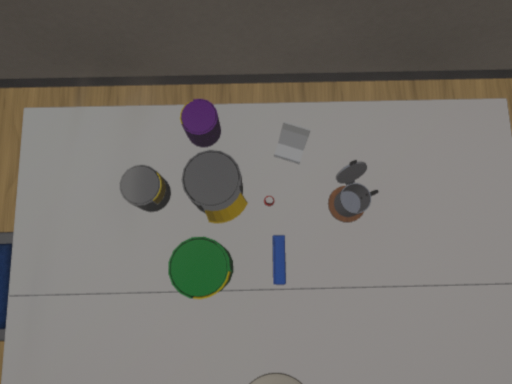

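View pics/side0.png

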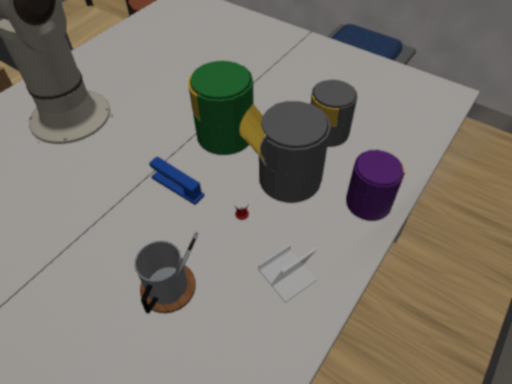

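The top view shows the mug's rim at about (355,198), its lid open at (352,172) with the tab at (353,162), and the handle at (374,192). The stapler is at (280,260), the stand at (292,143) and the spool at (269,200).

Bin candidates in the top view:
- large grey (213,182)
- small grey (142,186)
- green (200,267)
- purple (200,117)

I choose the large grey bin at (213,182), which is (292,150) in the side view. I'll check it in one close crop.

```bash
python3 - <<'E'
import cv2,numpy as np
t=cv2.imread("pics/top0.png");s=cv2.imread("pics/side0.png")
def c(im,x,y,w=66,h=50,k=6): return cv2.resize(im[y:y+h,x:x+w],(400,300),interpolation=cv2.INTER_CUBIC)
a=np.vstack([np.hstack([c(t,320,155,80,60),c(s,125,220,96,96*3//4+20)]),np.hstack([c(t,170,145,112,84),c(s,230,90,120,110)])])
cv2.imwrite("pics/crop0.png",a)
E
```

```text
(no output)
```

View pics/crop0.png

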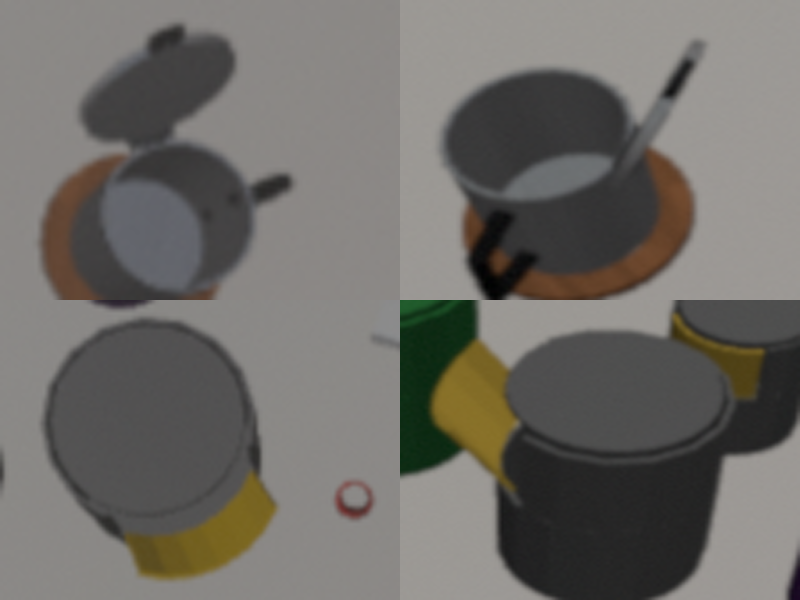

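The crop confirms the choice: the larger grey bin has a smooth grey top, with the yellow flap leaning out towards the robot. The mug's lid leans back over the far side. The rim centre is at top (355.6,198.4) and side (157.9,261.4). The tab is at top (353,163) and side (195,236).

```bash
cat > h.py <<'E'
import numpy as np,cv2
def load(n,k="0"): return dict(np.load(f"{n}{k}.npz"))
def ray(s,u,v):
    f=s["image"].shape[0]/2/np.tan(np.radians(s["fovy"])/2); T=s["world_to_cam"]; R=T[:3,:3]
    d=R.T@np.array([(u-s["cx"])/f,(v-s["cy"])/f,1]); return -R.T@T[:3,3],d/np.linalg.norm(d)
def plane(s,p,z):
    o,d=ray(s,*p); return o+d*(z-o[2])/d[2]
def tri(a,p,b,q):
    o1,d1=ray(a,*p);o2,d2=ray(b,*q)
    t=np.linalg.lstsq(np.c_[d1,-d2],o2-o1,rcond=None)[0]
    A,B=o1+t[0]*d1,o2+t[1]*d2; return (A+B)/2,np.linalg.norm(A-B)
def proj(s,P):
    f=s["image"].shape[0]/2/np.tan(np.radians(s["fovy"])/2); c=s["world_to_cam"]@np.r_[P,1]; return np.array([s["cx"]+f*c[0]/c[2],s["cy"]+f*c[1]/c[2]])
def circ(P):
    P=np.asarray(P)[:,:2];x=np.linalg.lstsq(np.c_[2*P,np.ones(len(P))],(P**2).sum(1),rcond=None)[0]
    return x[:2],np.sqrt(x[2]+x[:2]@x[:2])
E
python3 - <<'E'
from h import *
np.set_printoptions(precision=4,suppress=True)
t,s=load("top"),load("side")
print("cams",ray(t,0,0)[0],ray(s,0,0)[0])
T=lambda x,y:(320+x/5,155+y/5); S=lambda x,y:(125+(x-400)/400*96,220+y/300*92)
Tb=lambda x,y:(170+x/400*112,145+(y-300)/300*84); Sb=lambda x,y:(230+(x-400)/400*120,90+(y-300)/300*110)
print("rim",tri(t,T(178,217),s,S(537,135)))
print("tab tip",tri(t,T(167,33),s,S(697,45)),tri(t,T(167,40),s,S(685,72)))
# rim circle from points at z=.11
for nm,sn,f,pp in(("rimT",t,T,[(103,217),(254,217),(178,141),(178,293),(125,165),(232,165),(232,270),(125,270)][:4]),("rimS",s,S,[(443,140),(632,125),(545,70),(520,200)])):
    print(nm,circ([plane(sn,f(*p),.11) for p in pp]))
print("handle tip",[plane(t,T(291,182),z)for z in(.08,.09)], "hinge",plane(t,T(150,137),.113))
# coaster side
print("coasterS",circ([plane(s,S(*p),.01) for p in[(463,225),(693,205),(660,150),(600,292)]]))
# bin top circle
print("binT",circ([plane(t,Tb(*p),.182) for p in[(48,420),(246,420),(145,321),(145,515)]]))
print("binS",circ([plane(s,Sb(*p),.182) for p in[(505,390),(728,395),(610,331),(600,455)]]))
print("bin tri",tri(t,Tb(147,418),s,Sb(616,393)))
print("flap corners", tri(t,Tb(138,575),s,Sb(478,342)),tri(t,Tb(277,508),s,Sb(433,405)))
for p in((138,575),(277,508),(222,563),(180,576),(250,540)): print("edge@z.15",plane(t,Tb(*p),.15))
sp=plane(t,Tb(354,499),.042);print("spool",sp)
for p in((274,236),(286,236),(274,284),(286,284)):print("stapler",plane(t,p,.055))
for p in((284,124),(310,129),(275,157),(301,162)):print("stand",plane(t,p,.05))
for p in((142,186),):print("smallbin",plane(t,p,.13))
print("green",plane(t,(200,267),.18),"r",plane(t,(231,267),.18))
E
```

```text
cams [0.393  0.0524 1.1703] [ 0.9448 -0.4418  0.7916]
rim (array([ 0.5679, -0.229 ,  0.1011]), np.float64(0.0003140978984545933))
tab tip (array([ 0.6436, -0.1964,  0.2162]), np.float64(0.008586988502988358)) (array([ 0.6429, -0.2023,  0.1994]), np.float64(0.004097424252067963))
rimT (array([ 0.5666, -0.227 ]), np.float64(0.04107069548170971))
rimS (array([ 0.5722, -0.2304]), np.float64(0.04040657196735866))
handle tip [array([ 0.5895, -0.2988,  0.08  ]), array([ 0.5877, -0.2955,  0.09  ])] hinge [ 0.61   -0.2138  0.113 ]
coasterS (array([ 0.5709, -0.228 ]), np.float64(0.05400605494950537))
binT (array([0.6161, 0.1534]), np.float64(0.07003170600904589))
binS (array([0.6207, 0.1477]), np.float64(0.06971575020213655))
bin tri (array([0.6172, 0.1544, 0.1726]), np.float64(0.00018574573202752846))
flap corners (array([0.5055, 0.1617, 0.1651]), np.float64(0.001208845615910298)) (array([0.5454, 0.0615, 0.1939]), np.float64(0.004034980373963573))
edge@z.15 [0.5076 0.1638 0.15  ]
edge@z.15 [0.5537 0.0634 0.15  ]
edge@z.15 [0.5148 0.1036 0.15  ]
edge@z.15 [0.5062 0.1338 0.15  ]
edge@z.15 [0.5309 0.0833 0.15  ]
spool [0.5766 0.0029 0.042 ]
stapler [ 0.4749 -0.0071  0.055 ]
stapler [ 0.4741 -0.0404  0.055 ]
stapler [ 0.3447 -0.0029  0.055 ]
stapler [ 0.3439 -0.0355  0.055 ]
stand [ 0.8022 -0.0473  0.05  ]
stand [ 0.7852 -0.1229  0.05  ]
stand [ 0.7028 -0.0176  0.05  ]
stand [ 0.6862 -0.0921  0.05  ]
smallbin [0.6095 0.3415 0.13  ]
green [0.3949 0.1819 0.18  ] r [0.3931 0.1066 0.18  ]
```

Emit:
play_rows(motion=[[30,-12,-25,0,0,0,1],[38,-15,-10,0,0,0,1],[38,-15,-10,0,0,0,1],[38,-15,-5,0,0,0,1],[38,-15,0,0,0,0,1],[38,-15,0,0,0,0,1],[38,-15,0,0,0,0,1],[38,-15,0,0,0,0,1],[38,-15,0,0,0,0,1],[38,-15,0,0,0,0,1],[38,-15,0,0,0,0,1],[38,-15,0,0,0,0,1]], newtons=20)

```text
time_s: 1.1
ee_pos: [0.5919, -0.2722, 0.4541]
eef_rot: [-3.141, 0.001, 0.379]
ft_force: [-0.1, -0.4, -0.4]
grip_width: 0.0165
finger_force: 0.0
```

Emit:
play_rows(motion=[[35,-12,0,0,0,0,1],[35,-12,0,0,0,0,1],[35,-12,0,0,0,0,1],[18,-6,0,0,0,0,1],[0,0,0,0,0,0,1],[0,0,0,0,0,0,1]])

```text
time_s: 1.6
ee_pos: [0.6901, -0.1872, 0.4534]
eef_rot: [-3.14, 0.001, 0.383]
ft_force: [0.4, -0.1, 0.4]
grip_width: 0.0005
finger_force: 0.0
```

```bash
python3 - <<'E'
from cell import status, eyes
import cv2,numpy as np
i=[]
for n in("top","side"):
    s=eyes.snapshot(n); np.savez(f"{n}1.npz",**s); im=s["image"][:,:,::-1]
    x,y=(300,110) if n=="top" else (110,160)
    i.append(cv2.resize(im[y:y+150,x:x+133],(400,450),interpolation=cv2.INTER_CUBIC))
cv2.imwrite("pics/c1.png",np.hstack(i)); print(status.get_state()["ee_pos"])
E
```

```text
[ 0.68891341 -0.19043699  0.45388816]
```

View pics/c1.png

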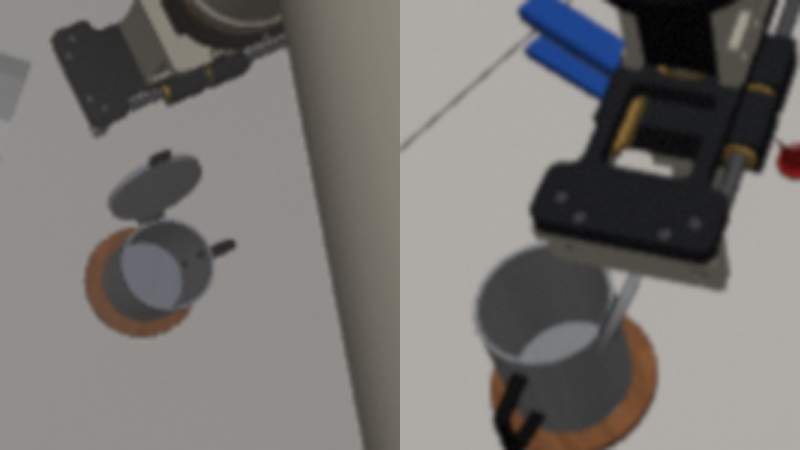

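The hand is clear behind the lid and the mug hasn't moved. Next I lower it behind the lid and move in to contact.

Emit:
play_rows(motion=[[0,0,30,0,0,0,1],[0,0,30,0,0,0,1],[0,0,25,0,0,0,1],[0,0,5,0,0,0,1],[-8,0,0,0,0,0,1],[-8,0,0,0,0,0,1],[-7,0,0,0,0,0,1],[-5,0,0,0,0,0,1],[-5,0,0,0,0,0,1],[-4,0,0,0,0,0,1],[-4,0,0,0,0,0,1],[-4,0,0,0,0,0,1]])

```text
time_s: 2.7
ee_pos: [0.6476, -0.2058, 0.3651]
eef_rot: [3.141, -0.001, 0.38]
ft_force: [0.3, 0.1, 0.4]
grip_width: 0.0003
finger_force: 0.3
```

Emit:
play_rows(motion=[[-4,0,0,0,0,0,1],[-4,0,0,0,0,0,1],[-4,0,0,0,0,0,1],[-4,0,0,0,0,0,1],[-4,0,0,0,0,0,1]])

```text
time_s: 3.12
ee_pos: [0.6288, -0.2132, 0.3644]
eef_rot: [-3.141, 0.0, 0.38]
ft_force: [-0.3, 1.6, -0.1]
grip_width: 0.0003
finger_force: 0.2
```

```bash
python3 - <<'E'
from cell import status, eyes
import cv2,numpy as np
i=[]
for n in("top","side"):
    s=eyes.snapshot(n); np.savez(f"{n}2.npz",**s); im=s["image"][:,:,::-1]
    x,y=(300,110) if n=="top" else (110,160)
    i.append(cv2.resize(im[y:y+150,x:x+133],(400,450),interpolation=cv2.INTER_CUBIC))
cv2.imwrite("pics/c2.png",np.hstack(i)); print(status.get_state()["ee_pos"],status.get_state()["ft_force"])
E
```

```text
[ 0.62849379 -0.21374929  0.36437501] [-0.27679089 -0.411573    0.14967797]
```

View pics/c2.png

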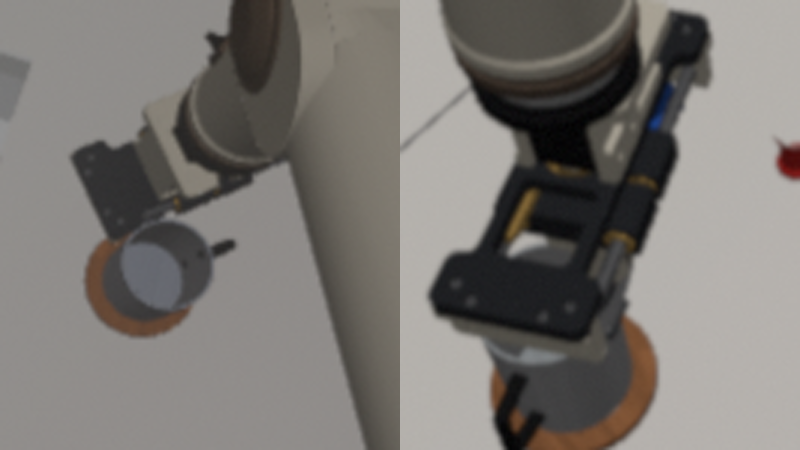

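The lid is now about upright against the finger, and the mug and coaster are where they were. I continue over the arc.

Emit:
play_rows(motion=[[0,0,-6,0,0,0,1],[0,0,-6,0,0,0,1],[-8,0,0,0,0,0,1],[-8,0,1,0,0,0,1],[-8,0,1,0,0,0,1],[-7,0,2,0,0,0,1],[-7,0,3,0,0,0,1],[-7,0,3,0,0,0,1],[-6,0,4,0,0,0,1],[-6,0,4,0,0,0,1],[-6,0,5,0,0,0,1]])

```text
time_s: 4.13
ee_pos: [0.5701, -0.2368, 0.3531]
eef_rot: [3.142, -0.0, 0.38]
ft_force: [0.4, 0.0, -0.5]
grip_width: 0.0008
finger_force: 0.1
```

Emit:
play_rows(motion=[[-5,0,6,0,0,0,1],[-5,0,6,0,0,0,1],[-3,0,6,0,0,0,1],[-2,0,6,0,0,0,1],[-2,0,6,0,0,0,1],[0,0,6,0,0,0,1],[0,0,6,0,0,0,1],[0,0,6,0,0,0,1],[0,0,4,0,0,0,1]])

```text
time_s: 4.88
ee_pos: [0.5549, -0.2427, 0.3006]
eef_rot: [-3.141, 0.0, 0.38]
ft_force: [0.2, -0.6, 0.3]
grip_width: 0.0001
finger_force: 0.1
```

Emit:
play_rows(motion=[[0,0,2,0,0,0,1],[0,0,2,0,0,0,1],[0,0,2,0,0,0,1],[0,0,1,0,0,0,1],[0,0,0,0,0,0,1]])

```text
time_s: 5.3
ee_pos: [0.555, -0.2428, 0.2946]
eef_rot: [3.141, -0.0, 0.38]
ft_force: [-0.3, -0.1, -0.5]
grip_width: 0.0004
finger_force: 0.0
```

Emit:
play_rows(motion=[[0,0,1,0,0,0,1],[0,0,1,0,0,0,1],[0,0,0,0,0,0,1]])

```text
time_s: 5.55
ee_pos: [0.5551, -0.2428, 0.2941]
eef_rot: [3.14, -0.0, 0.38]
ft_force: [-4.5, 1.5, 8.7]
grip_width: 0.0006
finger_force: 4.4
```

The lid pressed down at the expected shut height: fingertip z is 0.116 under 8.7 N. Now I lift off, and measure the bin and its green neighbour more carefully.

Emit:
play_rows(motion=[[0,0,-15,0,0,0,1],[0,0,-35,0,0,0,1],[0,0,-38,0,0,0,1],[0,0,-38,0,0,0,1],[0,0,-30,0,0,0,1]])

```text
time_s: 5.97
ee_pos: [0.5551, -0.2426, 0.4518]
eef_rot: [3.14, -0.002, 0.38]
ft_force: [0.4, -0.7, 0.2]
grip_width: 0.0003
finger_force: 0.0
```

```bash
python3 - <<'E'
from h import *
np.set_printoptions(precision=4,suppress=True)
t,s=load("top"),load("side")
def cont(sn,lo,hi,roi):
    h=cv2.cvtColor(sn["image"],cv2.COLOR_RGB2HSV); m=cv2.inRange(h,np.array(lo),np.array(hi)); k=np.zeros_like(m); x,y,w,hh=roi; k[y:y+hh,x:x+w]=m[y:y+hh,x:x+w]
    return max(cv2.findContours(k,cv2.RETR_EXTERNAL,cv2.CHAIN_APPROX_NONE)[0],key=cv2.contourArea)[:,0]
# yellow flap of big bin
Y=((18,90,40),(35,255,255))
ct=cont(t,*Y,(200,180,60,60)); cs=cont(s,*Y,(235,95,45,80))
q=lambda c:cv2.approxPolyDP(c.reshape(-1,1,2),3,True)[:,0].tolist()
print("flap top",q(ct),"side",q(cs))
G=((50,90,20),(80,255,255))
gt=cont(t,*G,(150,220,100,100)); gs=cont(s,*G,(180,50,90,120))
print("green",cv2.boundingRect(gt),cv2.boundingRect(gs))
# green top: left/right tangents of top ellipse, centres from crude ellipse
print("green tri",tri(t,(200,267),s,(222.5,82)), tri(t,(200,239),s,(249,84)))
E
```

```text
flap top [[241, 193], [224, 209], [205, 210], [209, 221], [223, 222], [239, 214], [246, 204]] side [[252, 104], [240, 121], [239, 132], [264, 159], [260, 152], [264, 135], [262, 116]]
green (169, 237, 63, 61) (191, 61, 62, 93)
green tri (array([0.3965, 0.1852, 0.1666]), np.float64(0.004471848697221604)) (array([0.4674, 0.1856, 0.19  ]), np.float64(0.01454421573349793))
```

```bash
python3 - <<'E'
from h import *
np.set_printoptions(precision=4,suppress=True)
t,s=load("top"),load("side")
A=tri(t,(209,221.5),s,(252,104));B=tri(t,(246.5,204.5),s,(239,131));print(A,B)
a,b=A[0],B[0]; d=(b-a)[:2]; w=-np.array([-d[1],d[0]])/np.linalg.norm(d); c=np.array([.618,.151])
print("w",w,"yaw",np.degrees(np.arctan2(-w[1],-w[0])),"mid",(a+b)/2,"dist",((a+b)[:2]/2-c)@w,"lat",((a+b)[:2]/2-c)@np.array([-w[1],w[0]]))
for p in[(223,222.5),(231,219),(239,214.5)]:
    P=plane(t,p,.15);print(P,(P[:2]-c)@w)
E
```

```text
(array([0.5051, 0.1592, 0.171 ]), np.float64(0.003822123147981858)) (array([0.5428, 0.0634, 0.1845]), np.float64(0.006626355683390437))
w [-0.9305 -0.3663] yaw 21.4881612049331 mid [0.5239 0.1113 0.1777] dist 0.10206582436390946 lat 0.002484776158825126
[0.5054 0.1271 0.15  ] 0.1134896329728147
[0.5139 0.1066 0.15  ] 0.11310546246967947
[0.525  0.0859 0.15  ] 0.11033528495950932
```

Emit:
play_rows(motion=[[4,-34,0,0,0,0,1],[4,-35,0,0,0,0,1],[4,-35,0,0,0,0,1],[4,-35,0,0,0,0,1],[4,-35,0,0,0,0,1],[4,-35,0,0,0,0,1],[4,-35,0,0,0,0,1],[4,-35,0,0,0,0,1],[4,-35,0,0,0,0,1],[4,-29,0,0,0,0,1],[0,0,0,0,0,0,1],[0,0,0,0,0,0,1]])

```text
time_s: 6.97
ee_pos: [0.4642, 0.0926, 0.449]
eef_rot: [3.141, -0.001, 0.385]
ft_force: [0.3, -0.5, -0.4]
grip_width: 0.0006
finger_force: 0.0
```

```bash
python3 - <<'E'
from cell import status, eyes
import cv2,numpy as np
i=[]
for n in("top","side"):
    s=eyes.snapshot(n); np.savez(f"{n}3.npz",**s); im=s["image"][:,:,::-1]
    i.append(cv2.resize(im[40:340,120:400],(400,429),interpolation=cv2.INTER_CUBIC))
cv2.imwrite("pics/c3.png",np.hstack(i)); print(status.get_state()["ee_pos"])
E
```

```text
[0.46504147 0.08989039 0.4486423 ]
```

View pics/c3.png

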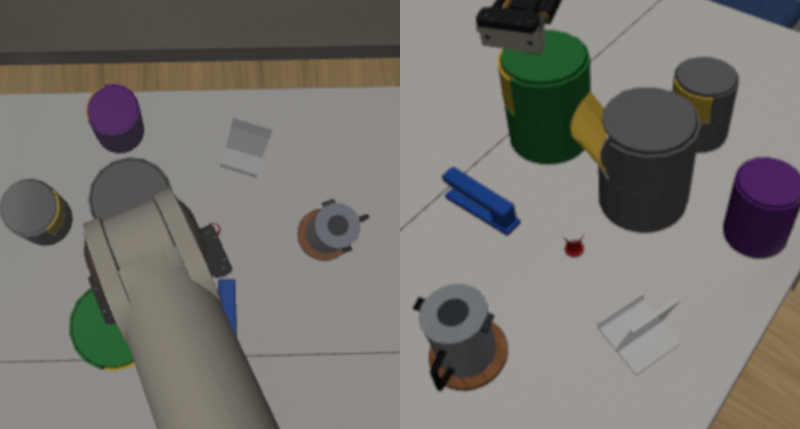

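The lid is shut, with its tab on the near side of the mug, and the mug still stands on its coaster. The hand is over the spot in front of the yellow flap. I descend and push in along tool +x.

Emit:
play_rows(motion=[[0,0,30,0,0,0,1],[0,0,35,0,0,0,1],[0,0,35,0,0,0,1],[0,0,25,0,0,0,1],[0,0,4,0,0,0,1],[5,0,0,0,0,0,1],[8,0,0,0,0,0,1],[8,0,0,0,0,0,1],[5,0,0,0,0,0,1],[5,0,0,0,0,0,1],[5,0,0,0,0,0,1]])

```text
time_s: 7.98
ee_pos: [0.4993, 0.1042, 0.3205]
eef_rot: [3.141, -0.002, 0.38]
ft_force: [-1.0, 0.6, 0.2]
grip_width: 0.0005
finger_force: 0.0
```

Emit:
play_rows(motion=[[5,0,0,0,0,0,1],[5,0,0,0,0,0,1],[5,0,0,0,0,0,1],[5,0,0,0,0,0,1],[5,0,0,0,0,0,1]])

```text
time_s: 8.4
ee_pos: [0.5219, 0.1133, 0.3195]
eef_rot: [-3.142, 0.0, 0.38]
ft_force: [-0.5, -0.5, 1.6]
grip_width: 0.0
finger_force: 0.7
```

Emit:
play_rows(motion=[[4,0,0,0,0,0,1],[4,0,0,0,0,0,1],[3,0,0,0,0,0,1],[2,0,0,0,0,0,1],[0,0,0,0,0,0,1]])

```text
time_s: 8.82
ee_pos: [0.534, 0.1182, 0.3196]
eef_rot: [-3.141, -0.001, 0.38]
ft_force: [0.8, -0.4, -0.5]
grip_width: 0.0007
finger_force: 0.0
```

Emit:
play_rows(motion=[[1.5,0,0,0,0,0,1],[1.5,0,0,0,0,0,1],[0,0,0,0,0,0,1]])

```text
time_s: 9.07
ee_pos: [0.5365, 0.1192, 0.3196]
eef_rot: [-3.142, -0.0, 0.38]
ft_force: [-0.7, 0.2, 0.5]
grip_width: 0.0005
finger_force: 0.2
```

Emit:
play_rows(motion=[[1,0,0,0,0,0,1],[1,0,0,0,0,0,1],[0,0,0,0,0,0,1]])

```text
time_s: 9.32
ee_pos: [0.5383, 0.1199, 0.3196]
eef_rot: [-3.142, -0.0, 0.38]
ft_force: [-0.8, -0.2, 0.5]
grip_width: 0.0004
finger_force: 0.2
```

Emit:
play_rows(motion=[[1,0,0,0,0,0,1],[1,0,0,0,0,0,1],[0,0,0,0,0,0,1]])

```text
time_s: 9.57
ee_pos: [0.5392, 0.1203, 0.3194]
eef_rot: [3.141, 0.004, 0.38]
ft_force: [-6.2, -1.8, 5.4]
grip_width: 0.0005
finger_force: 3.2
```

Emit:
play_rows(motion=[[1,0,0,0,0,0,1],[0,0,0,0,0,0,1]])

```text
time_s: 9.73
ee_pos: [0.5395, 0.1204, 0.3193]
eef_rot: [3.141, 0.005, 0.38]
ft_force: [-8.2, -2.6, 7.3]
grip_width: 0.0001
finger_force: 4.5
```

Emit:
play_rows(motion=[[1,0,0,0,0,0,1],[0,0,0,0,0,0,1]])

```text
time_s: 9.9
ee_pos: [0.54, 0.1206, 0.3192]
eef_rot: [3.141, 0.007, 0.38]
ft_force: [-10.3, -3.4, 9.0]
grip_width: 0.0007
finger_force: 5.7
```

Force rose sharply where I expect the closed position. I back off, move clear and look.

Emit:
play_rows(motion=[[-5,0,0,0,0,0,1],[-15,0,0,0,0,0,1],[-25,0,0,0,0,0,1],[0,0,-35,0,0,0,1],[0,0,-38,0,0,0,1],[0,0,-38,0,0,0,1],[0,38,0,0,0,0,1],[0,38,0,0,0,0,1],[0,38,0,0,0,0,1],[0,38,0,0,0,0,1],[0,38,0,0,0,0,1],[0,38,0,0,0,0,1]])

```text
time_s: 10.9
ee_pos: [0.5853, -0.1092, 0.4309]
eef_rot: [3.14, -0.001, 0.38]
ft_force: [0.6, 0.0, 0.1]
grip_width: 0.0001
finger_force: 0.0
```

Emit:
play_rows(motion=[[-36,18,0,0,0,0,1],[-36,18,0,0,0,0,1],[-36,18,0,0,0,0,1],[-36,18,0,0,0,0,1],[0,38,0,0,0,0,1],[0,38,0,0,0,0,1],[0,38,0,0,0,0,1],[0,38,0,0,0,0,1],[0,38,0,0,0,0,1],[0,0,0,0,0,0,1]])

```text
time_s: 11.73
ee_pos: [0.5475, -0.4127, 0.4285]
eef_rot: [3.138, 0.001, 0.371]
ft_force: [-0.7, -0.5, -0.5]
grip_width: 0.0004
finger_force: 0.0
```

```bash
python3 - <<'E'
from cell import status, eyes
import cv2,numpy as np
r=[]
for n,rois in(("top",((300,150,110,82),(150,130,130,98))),("side",((110,200,120,130),(220,80,130,130)))):
    s=eyes.snapshot(n); np.savez(f"{n}4.npz",**s); im=s["image"][:,:,::-1]; o=np.load(f"{n}0.npz")["image"]
    r.append(np.hstack([cv2.resize(im[y:y+h,x:x+w],(400,300),interpolation=cv2.INTER_CUBIC) for x,y,w,h in rois]))
    d=np.abs(s["image"].astype(int)-o).max(2)>40
    for nm,(x,y,w,h) in dict(bin=rois[1],mug=rois[0]).items(): print(n,nm,d[y:y+h,x:x+w].sum())
cv2.imwrite("pics/c4.png",np.vstack(r)); print(status.get_state()["ee_pos"])
E
```

```text
top bin 674
top mug 695
side bin 742
side mug 845
[ 0.54783173 -0.40598873  0.4291467 ]
```

View pics/c4.png

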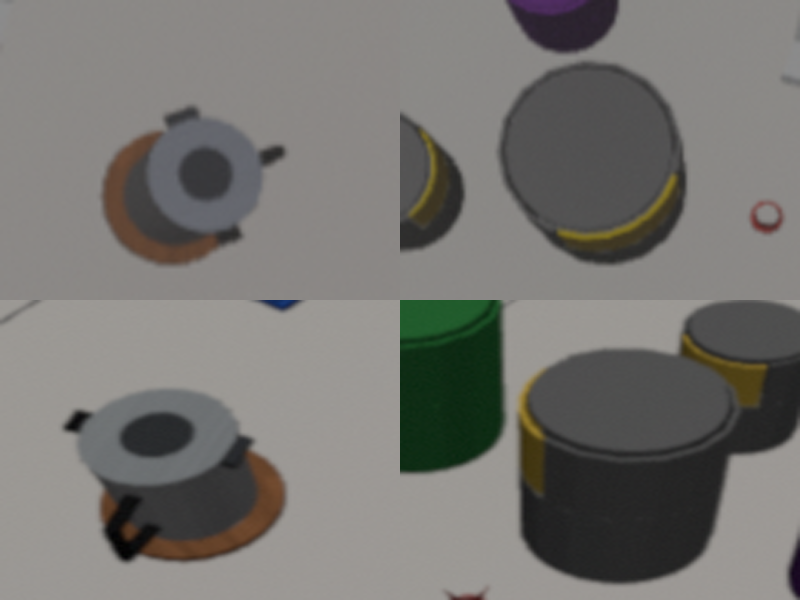

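The lid lies flat on the rim, with the tab at crop (228,236), and the flap looks flush with the wall. I check both numerically.

```bash
python3 - <<'E'
from h import *
np.set_printoptions(precision=4,suppress=True)
t,s=load("top","4"),load("side","4")
Tb=lambda x,y:(150+(x-400)/400*130,130+y/300*98); Sb=lambda x,y:(220+(x-400)/400*130,80+(y-300)/300*130)
T=lambda x,y:(300+x/400*110,150+y/300*82); S=lambda x,y:(110+x/400*120,200+(y-300)/300*130)
# bin rim centre
c,r=circ([plane(t,Tb(*p),.182) for p in[(503,150),(680,150),(588,64),(592,234)]]);print("bin top",c,r)
h=cv2.cvtColor(t["image"],cv2.COLOR_RGB2HSV);m=cv2.inRange(h,(18,90,30),(35,255,255));m[:,:195]=0;m[:190 and 150]=0;m[230:]=0;m[:,245:]=0
V=h[...,2]; w=np.array([-.9305,-.3663])
for ang in(-25,-12,0,12,25):
    a=np.radians(ang);d=np.array([w[0]*np.cos(a)-w[1]*np.sin(a),w[0]*np.sin(a)+w[1]*np.cos(a)])
    rr=np.arange(.060,.092,.002); row=[]
    for q in rr:
        u,v=proj(t,np.r_[c+d*q,.173]); px=cv2.getRectSubPix(t["image"].astype(np.float32),(1,1),(float(u),float(v)))[0,0]; row.append(int(px[0]-px[2]))
    print(ang,row)
print("lid tri",tri(t,T(205,175),s,S(157,435)),"tab",tri(t,T(230,237),s,S(78,421)),"hinge",tri(t,T(182,116),s,S(240,450)))
print("mug rim",circ([plane(t,T(*p),.116) for p in[(148,173),(264,173),(206,118),(206,231)]]))
f=lambda k,x,y,w,h:0
for k in("0","4"):
    for n,roi in(("top",(300,150,110,82)),("side",(110,200,120,130))):
        sn=load(n,k);x,y,w_,h_=roi;H=cv2.cvtColor(sn["image"],cv2.COLOR_RGB2HSV)[y:y+h_,x:x+w_];mm=cv2.inRange(H,(3,90,40),(17,255,255));print("coaster",k,n,cv2.boundingRect(mm))
E
```

```text
bin top [0.6144 0.1507] 0.07211843057442734
-25 [0, 0, 0, 10, 33, 61, 85, 64, 43, 31, 27, 20, 9, 3, 1, 1]
-12 [0, 0, 2, 11, 35, 72, 78, 60, 34, 28, 28, 23, 14, 2, 1, 1]
0 [0, 0, 3, 21, 51, 81, 73, 48, 32, 27, 27, 23, 14, 4, 2, 1]
12 [0, 1, 8, 26, 60, 74, 56, 36, 29, 28, 24, 17, 7, 2, 1, 1]
25 [0, 1, 6, 30, 64, 79, 60, 36, 28, 25, 19, 10, 1, 1, 2, 2]
lid tri (array([ 0.5679, -0.2285,  0.1109]), np.float64(0.0005354100580857457)) tab (array([ 0.5222, -0.2438,  0.1091]), np.float64(0.00164498086540006)) hinge (array([ 0.613 , -0.2137,  0.1111]), np.float64(0.0023244613530887183))
mug rim (array([ 0.5675, -0.2282]), np.float64(0.04233411910475577))
coaster 0 top (29, 36, 33, 36)
coaster 0 side (31, 66, 54, 46)
coaster 4 top (29, 37, 31, 35)
coaster 4 side (31, 66, 54, 46)
```

The measurements agree:
- **Lid:** it is flat, with the tab and hinge both near 0.11 m.
- **Flap:** its upper edge is at a radius of 71–75 mm, flush with the wall.
- **Mug, coaster and bin:** all are within about 3 mm of where they began, and the hand is clear.

```bash
python3 -c "
from cell import job
print(job.sign_off())"
```

```text
the job is handed in; nothing more can be done
None
```

The job is handed in: the mug's lid is shut and the larger grey bin's yellow flap is closed; in the camera images the mug, coaster and bin stayed within about 3 mm, and I did no position check on the stapler, stand and spool, which were never approached.

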